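# Battery change: close up a chiller alarm

## Task

Put new batteries in the grey chiller alarm: first drop the two upright battery cells one by one into its two round bores, then turn the red wing fastener until it lines up with the two white marks beside it. Then take the loose blue cover by its black handle, lower it squarely onto the alarm so that the wing comes up through the cover's slot, and press it fully home on its springy gasket. Finish while still holding the cover pressed down with the gripper, do not let go (a colleague will lock it), and leave the block of labels and the foil cups where they are.

Things in the scene. Friction and masses are not known exactly. Their poses are not given: they have to be found in the camera images.
- deck (a point): Centre of the flat top (deck) of the grey alarm housing, a fixed box 110 (x) x 170 (y) x 62 mm high standing on the worktop, turned up to 0.25 rad. Its x, y, z are the housing's axes (x away from the robot, y left, z up); all housing offsets below are in them. The deck is 62 mm above the worktop.
- bore_a (a point): Centre of the mouth, level with the deck, of one round bore, 30 mm in diameter, 52 mm deep, with a brass ring round its mouth; 3 mm to +y of the deck's centre. Either cell may go in either bore.
- bore_b (a point): The same for the other bore, 50 mm to +y of the deck's centre.
- wing_grip (a point): Point on the red wing fastener's upright axis, 30 mm above the deck, the height to grip it. The axis stands 50 mm to -y of the deck's centre. The wing is an upright plate 32 mm long (this point's x axis lies along it, and turns with it), 9 mm thick, from 12 to 42 mm above the deck, on a thin neck.
- wing (a joint): Angle of the wing about the upright, rad: 0 when its length lies along the housing's x axis, in line with the two white marks on the deck and the way the cover's slot needs it; grows anticlockwise seen from above. It starts between -1.35 and -0.6, moves from -1.75 to 0.4 without detents, and stays where it is left (about 0.04 N m of friction).
- gasket (a joint): How far the springy black rubber gasket frame on the deck is pressed down, m: 0 free, 0.005 fully down. It is 96 x 156 mm outside, 8 mm wide, centred on the deck; its top stands 6 mm above the deck when free and 1 mm when fully down. It starts to give at about 5.5 N and needs 10.5 N to be fully down (the cover's weight, about 2.7 N, included), and springs back when let go.
- cover_mid (a point): Centre of the underside of the loose blue cover, a plate 100 (x) x 160 (y) x 6 mm that lies flat on the worktop, handle up. When it is home this point is above the deck's centre and the cover's axes lie along the housing's (turned less than 0.5 rad from world at the start). Underside 6 mm above the deck when it just rests on the gasket, 1 mm when fully pressed home.
- cover_handle (a point): Centre of the grip bar of the cover's black handle: bar 14 mm wide (x) x 60 mm long (y) x 20 mm high, centre 10 mm to +y of the cover's centre and 30 mm above its underside; open below, on two small posts. Axes as the cover's.
- cover_slot (a point): Centre of the underside opening of the cover's through slot, 40 mm (x) x 17 mm (y), 50 mm to -y of the cover's centre; the wing passes up through it. Axes as the cover's.
- cell_a_center (a point): Centre, half-way up, of one battery cell: black upright cylinder with a copper-coloured band at its top end, 26 mm in diameter, 50 mm tall with its small steel nub, about 65 g, standing on the worktop.
- cell_b_center (a point): The same for the other, identical cell.
- label_block: Loose block of white labels, 44 x 61 x 15 mm, behind the work on the right; origin under its centre. Leave alone.
- foil_cups: Loose stack of foil cups, 60 mm across, 49 mm high, at the far left; origin under its centre. Leave alone.
- cover: The blue cover as a body; its origin is the centre of its underside, as cover_mid.
Not all that is in view belongs to the job. Leave any purple or turquoise look-alike of the part that bears cell_b_center alone.

How it is judged (in metres and radians):
On the way, in this order (a step that is already met when the one before it is completed fails the run):
1. both cells are down in the bores, one in each ((((horizontal distance between cell_a_center and bore_a below 0.006 m and z of cell_a_center in the frame of bore_a below -0.022 m) and (horizontal distance between cell_b_center and bore_b below 0.006 m and z of cell_b_center in the frame of bore_b below -0.022 m)) or ((horizontal distance between cell_a_center and bore_b below 0.006 m and z of cell_a_center in the frame of bore_b below -0.022 m) and (horizontal distance between cell_b_center and bore_a below 0.006 m and z of cell_b_center in the frame of bore_a below -0.022 m)))), for 0.2 s.
2. the wing is in line with the white marks, within 0.15 rad (value of joint wing between -0.15 and 0.15 rad), for 0.2 s.
3. the cover is on squarely and pressed home with the gripper (value of joint gasket above 0.0035 m and horizontal distance between cover_mid and deck below 0.008 m and z of cover_mid in the frame of deck below 0.005 m and angle between the x axis of cover_mid and the x axis of deck, either way round below 0.12 rad and angle between the z axis of cover_mid and the z axis of deck, either way round below 0.06 rad and contact force between the fingers and cover above 2 N), for 0.2 s.
At the end, for the whole second after the job is handed in: A cell down in each bore; wing within 0.15 rad of the marks; cover centred within 8 mm, turned under 0.12 rad, tilted under 0.06 rad, underside under 5 mm above the deck, still, touched by the fingers, gasket pressed down more than 3.5 mm of its 5 mm (all of step 2 and all of step 3 and (((horizontal distance between cell_a_center and bore_a below 0.006 m and z of cell_a_center in the frame of bore_a below -0.022 m) and (horizontal distance between cell_b_center and bore_b below 0.006 m and z of cell_b_center in the frame of bore_b below -0.022 m)) or ((horizontal distance between cell_a_center and bore_b below 0.006 m and z of cell_a_center in the frame of bore_b below -0.022 m) and (horizontal distance between cell_b_center and bore_a below 0.006 m and z of cell_b_center in the frame of bore_a below -0.022 m))) and linear speed of cover below 0.02 m/s); the arm keeps its last pose, push and grip.
It fails at once if the label block is moved more than 30 mm (distance of label_block from where it was at the start of the episode above 0.03 m).
It fails at once if the foil cups are moved more than 30 mm (distance of foil_cups from where it was at the start of the episode above 0.03 m).
It also fails if it takes over 67 s, if anything falls off the work surface, if the arm or the gripper's body presses on something with over 40 N, if the wrist force passes 120 N, or if a joint passes its speed limit or range.

## Robot

A 6-joint arm with a two-finger parallel gripper is mounted at the origin on a cart in front of the work surface, level with it; the furniture and walls round the work are solid. World frame = base frame: x ahead of the robot, y to its left, z up, the work surface at z = 0. Lengths are in m, angles in degrees, forces in N, time in s.
With the tool pointing down it reaches from about 0.35 to 0.875 m from the base axis. Payload 4.2 kg.
Tool frame: the origin (TCP) lies midway between the tips of the shut fingers; the grasp point (between the pads) lies 19 mm behind it; z points along the fingers, y is the line along which they close (so a half turn about z gives the same grasp; the last joint's range is limited). The gripper opens to 87 mm and grips with 3 to 60 N. Pads are 19 mm wide; open, the fingers measure 117 mm over their backs; the gripper's body (75 mm by 190 mm) begins 51 mm behind the grasp point.
Start: joints at [89.072, 22.042, 0.453, 0, -68.411, -14.817], TCP at [0.17, 0.602, 0.223] pointing down, gripper open.
Joint ranges: [-179.83, 179.83], [-69.29, 118.12], [-61.27, 80.66], [-181.25, 117.63], [-171.15, -9.14], [-177.46, 177.46]. Speed limits (degrees/s): [159.86, 159.86, 180, 180, 180, 180].

## Interface

Orientations are given as a 3x3 rotation matrix whose columns are the frame's x, y, z axes.
In Python, from station import r, cams gives the robot as it stands.
- The arm moves only by the tool play_rows, never from a script. Its argument "commands" is text: rows parted by semicolons, each of 6 numbers parted by spaces: the shift along the world's x, y, z normalised to -1 to 1, where 1 is 30 mm, then the turn, a rotation vector about the world's x, y, z normalised to -1 to 1, where 1 is 0.15 rad. A call has 1 to 20 rows; each row shifts and turns the commanded pose from where the row before left it; what a row does not reach is not made up. A row lasts 1/10 s, in which the tool goes at most 50 mm and 8.59 degrees, less where a joint would pass 70% of its speed; a pose out of reach is approached as far as the arm can. A call with a number of a shift or a turn outside -1 to 1 is refused whole. A call with a gripper value outside its range is refused whole. "grip" is the finger opening in mm, from 0 to 87, set as the call begins (left out, the last holds). The fingers move at their own pace and stop on an object; the grip force is fixed at half the most. Time passes only in rows, so rows that do not move let the fingers close. It gives the time, the measured TCP pose, the force, the opening and the grip force at its end, in the units of the state.
- r.sense(): the state, without advancing time (a new reading comes with each control period).
- cams.capture(name): name is "scene" or "top"; returns (picture, depth): 400x640x3 uint8, blue, green, red; 400x640 float32, m along the optical axis (not along the pixel's ray), 0 where there is no reading.
- cams.camera_info(name): a dict with "mtx" (3x3 intrinsics, pixels), "R" (3x3) and "t" (3): a world point X has camera coordinates R X + t. Camera axes: x right, y down, z forward; pixel columns grow to the right and rows downward; lengths in m; the calibration is good to about 2 mm. A picture is of the moment at which its call begins. camera_info takes no time and is no camera call.
- r.finish_job(): hands the job in; it is judged then, once.
The state is a dict: "time_s": time; "joints": joint angles; "joint_velocities": joint speeds; "effort": joint torques, N m; "tcp_pos": TCP position; "ee_rot": TCP orientation; "wrist_force": force on the tool from outside, world axes, zero at the start; "moment": the same for the moment, N m; "gripper_width": opening from 0.0 (shut) to 1.0 (fully open); "gripper_force": force on a finger pad.
Only numpy, scipy, OpenCV 4.12 (cv2) and the standard library are available. Lean on these libraries where they do the work, as an engineer would, in place of code of your own. Each camera call takes 0.05 s, during which the arm holds its last target. There are 200 camera calls.

## Working session

There is one attempt and no reset: what is moved stays moved. The work goes in short steps, Python scripts to look and compute and a tool call to move; the robot and the scene stay as the last step left them, time stands still between calls to the robot, and variables do not carry over. Pictures are saved under pics/ and viewed, at most 10 in all, crops included, and the job is handed in when it is done.

Besides the shell and the picture viewer there is one more tool, called after "Emit:" by a JSON object that holds its "api" and its "payload". play_rows: Moves the arm, as the interface text tells. Scaled input: -1 to 1 covers 30 mm each way for a shift and 0.15 rad each way for a turn. Its arguments: {"type":"object","properties":{"commands":{"type":"string"},"grip":{"type":"number"}},"required":["commands"]}

```bash
mkdir -p pics; ls; python3 - <<'E'
from station import r,cams
import cv2,numpy as np
for n in("scene","top"):
    p,d=cams.capture(n); cv2.imwrite(f"pics/{n}0.png",p); np.savez(f"/tmp/{n}0.npz",p=p,d=d)
    i=cams.camera_info(n); print(n,i["mtx"].round(1).tolist(),i["R"].round(3).tolist(),i["t"].round(3).tolist())
s=r.sense();print(s["tcp_pos"],s["ee_rot"],s["time_s"],s["gripper_width"])
E
```

```text
pics
scene [[416.0, 0.0, 319.9], [0.0, 416.0, 199.6], [0.0, 0.0, 1.0]] [[0.705, -0.709, 0.0], [-0.301, -0.299, -0.906], [0.642, 0.638, -0.424]] [-0.322, 0.254, 1.007]
top [[394.7, 0.0, 330.7], [0.0, 394.7, 201.8], [0.0, 0.0, 1.0]] [[-0.027, -1.0, -0.01], [-0.986, 0.029, -0.163], [0.163, 0.006, -0.987]] [0.082, 0.544, 1.434]
[0.16944522 0.60104731 0.22160336] [[ 9.62433353e-01 -2.71517725e-01 -4.07655113e-04]
 [-2.71518010e-01 -9.62431593e-01 -1.84363950e-03]
 [ 1.08240642e-04  1.88506585e-03 -9.99998217e-01]] 0.1 0.9936341999448215
```

View pics/top0.png

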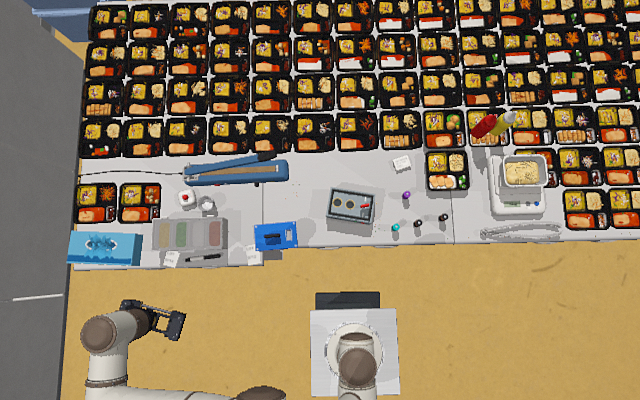

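View pics/scene0.png

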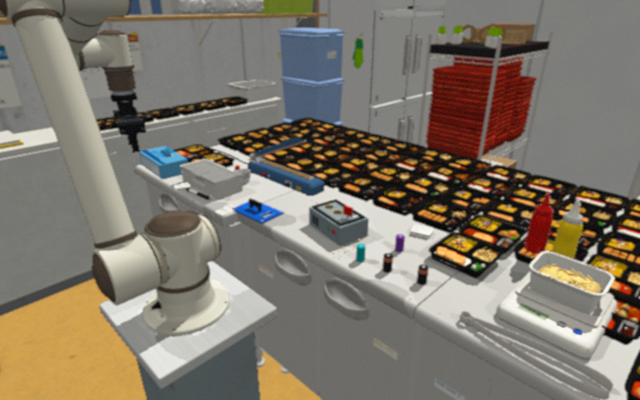

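The top view shows the alarm at (351,207), the cover at (275,236), and black/copper cells at about (418,224) and (443,218). The look-alikes are turquoise (395,228) and purple (406,196). The black cells with a copper band fit the description; I'll confirm that in one enlarged crop.

```bash
cat > h.py <<'E'
import numpy as np,cv2
from station import r,cams
def shot(n,tag):
    p,d=cams.capture(n); np.savez(f"/tmp/{n}{tag}.npz",p=p,d=d); return p,d
def load(n,tag):
    z=np.load(f"/tmp/{n}{tag}.npz"); return z["p"],z["d"]
def cloud(n,d):
    i=cams.camera_info(n); K,R,t=i["mtx"],np.array(i["R"]),np.array(i["t"])
    v,u=np.mgrid[:d.shape[0],:d.shape[1]]
    c=np.stack([(u-K[0][2])/K[0][0]*d,(v-K[1][2])/K[1][1]*d,d],-1)
    return (c-t)@R
def proj(n,X):
    i=cams.camera_info(n); c=np.atleast_2d(X)@np.array(i["R"]).T+i["t"]; q=c@np.array(i["mtx"]).T; return q[:,:2]/q[:,2:]
def onplane(n,uv,z):
    i=cams.camera_info(n); R=np.array(i["R"]);o=-R.T@i["t"]
    uv=np.atleast_2d(uv); d=np.c_[uv,np.ones(len(uv))]@np.linalg.inv(i["mtx"]).T@R
    return o+d*((z-o[2])/d[:,2])[:,None]
def ortho(n,p,z,x0,x1,y0,y1,s=2000):
    """metric picture of plane z: up = +x, left = +y"""
    w,h=int((y1-y0)*s),int((x1-x0)*s)
    W=np.array([[x1,y1,z],[x1,y0,z],[x0,y0,z],[x0,y1,z]])
    H=cv2.getPerspectiveTransform(proj(n,W).astype(np.float32),np.float32([[0,0],[w,0],[w,h],[0,h]]))
    return cv2.warpPerspective(p,H,(w,h),flags=cv2.INTER_CUBIC)
E
python3 - <<'E'
from h import *
pt,dt=load("top","0");ps,ds=load("scene","0")
a=cv2.resize(pt[170:270,240:470],None,fx=3.4,fy=3.4,interpolation=cv2.INTER_CUBIC)[:, :782]
b=cv2.resize(ps[190:295,225:445],None,fx=3.5,fy=3.5,interpolation=cv2.INTER_CUBIC)[:230+50,:782] if 0 else cv2.resize(ps[190:290,225:445],(782,250),interpolation=cv2.INTER_CUBIC)
b=cv2.resize(ps[190:290,225:445],(572,260),interpolation=cv2.INTER_CUBIC)
b=cv2.copyMakeBorder(b,0,0,0,782-572,0)
cv2.imwrite("pics/crop1.png",np.vstack([a,b]))
for n,p,d in(("top",pt,dt),("scene",ps,ds)):
    c=cloud(n,d); hsv=cv2.cvtColor(p,cv2.COLOR_BGR2HSV).astype(int); X,Y,Z=c[...,0],c[...,1],c[...,2]
    ok=(d>0)&(X>.25)&(X<.8)&(abs(Y)<.45)
    blue=ok&(hsv[...,0]>100)&(hsv[...,0]<125)&(hsv[...,1]>150)&(hsv[...,2]>90)&(Z<.03)&(Y>.1)
    print(n,"blue",blue.sum(),np.median(c[blue],0),cv2.minAreaRect((c[blue][:,:2]*1000).astype(np.float32)))
    deck=ok&(Z>.055)&(Z<.075)&(abs(Y)<.15)&(X<.7)
    print("deck",deck.sum(),np.median(c[deck],0),cv2.minAreaRect((c[deck][:,:2]*1000).astype(np.float32)))
    red=ok&((hsv[...,0]<8)|(hsv[...,0]>172))&(hsv[...,1]>140)&(Z>.07)&(Z<.12)&(abs(Y)<.15)&(X<.7)
    print("red",red.sum(),c[red].mean(0) if red.any() else 0,c[red].min(0),c[red].max(0))
    cell=ok&(Z>.02)&(Z<.056)&(Y<-.1)&(Y>-.35)&(X<.65)
    m,l,st,ce=cv2.connectedComponentsWithStats(cell.astype(np.uint8))
    for k in range(1,m):
        if st[k,4]>8: q=c[l==k]; print("comp",ce[k].round(1),st[k,4],q.min(0).round(3),q.max(0).round(3),np.median(p[l==k],0))
E
```

```text
top blue 897 [0.42206036 0.28533355 0.00399966] ((427.5169982910156, 280.4756774902344), (97.44315338134766, 157.74472045898438), 3.4476728439331055)
deck 1195 [ 0.5295927  -0.00880308  0.06188679] ((532.75830078125, -5.459007263183594), (169.72640991210938, 111.4569091796875), 79.00262451171875)
red 19 [ 0.52064496 -0.05527331  0.0982909 ] [ 0.51632307 -0.06759769  0.07659578] [ 0.52467263 -0.04207695  0.10861112]
comp [432.9 181.5] 187 [ 0.581 -0.35   0.02 ] [ 0.649 -0.298  0.035] [ 89. 129. 173.]
comp [406.1 194. ] 42 [ 0.557 -0.232  0.024] [ 0.579 -0.206  0.053] [179.   65.5 143.5]
comp [441.7 216.3] 23 [ 0.469 -0.35   0.029] [ 0.491 -0.339  0.053] [42. 44. 68.]
comp [417.7 222.4] 49 [ 0.448 -0.266  0.021] [ 0.472 -0.242  0.052] [48. 55. 64.]
comp [395.4 226.4] 47 [ 0.434 -0.184  0.023] [ 0.459 -0.159  0.056] [181. 182.  13.]
scene blue 447 [0.41406727 0.26883941 0.00558497] ((424.91851806640625, 278.9095764160156), (98.8499526977539, 158.24169921875), 3.2370822429656982)
deck 853 [ 0.51618555 -0.01650775  0.06217233] ((531.0886840820312, -5.0977935791015625), (174.08108520507812, 116.40489959716797), 78.83538055419922)
red 58 [ 0.51805938 -0.05735011  0.09212597] [ 0.5139677  -0.06997707  0.07954422] [ 0.52336115 -0.04334157  0.10480048]
comp [399.1 239.7] 102 [ 0.553 -0.231  0.02 ] [ 0.582 -0.207  0.051] [116.   59.5 103. ]
comp [439.9 249.5] 259 [ 0.577 -0.35   0.02 ] [ 0.65  -0.297  0.033] [ 62.  91. 120.]
comp [359.9 249.5] 110 [ 0.43  -0.186  0.02 ] [ 0.46  -0.159  0.05 ] [121. 124.  30.]
comp [387.2 259.3] 121 [ 0.445 -0.269  0.02 ] [ 0.473 -0.242  0.051] [46. 59. 90.]
comp [419.  269.2] 36 [ 0.463 -0.35   0.021] [ 0.487 -0.34   0.05 ] [109.5 114.5 119. ]
```

View pics/crop1.png

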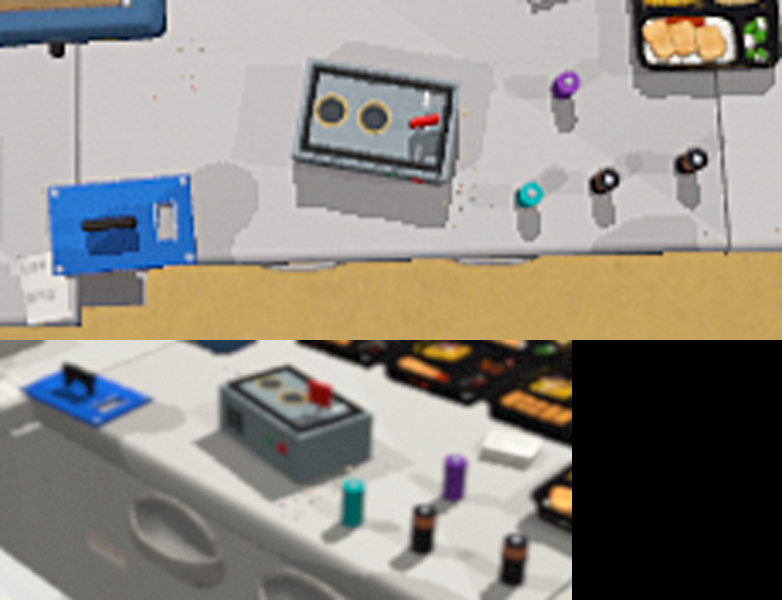

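Confirmed: the two wanted cells are black with a copper band, at top (418,224) and (443,218). The wing lies nearly along world y. I'll refine the numbers next.

```bash
python3 - <<'E'
from h import *
from scipy.optimize import least_squares
for n in("top","scene"):
    p,d=load(n,"0"); c=cloud(n,d); hsv=cv2.cvtColor(p,cv2.COLOR_BGR2HSV).astype(int); X,Y,Z=[c[...,k] for k in range(3)]
    for nm,(a,b) in dict(A=(.459,-.255),B=(.478,-.350)).items():
        m=(d>0)&(Z>.012)&(Z<.047)&(np.hypot(X-a,Y-b)<.03); q=c[m]
        f=least_squares(lambda v:np.hypot(q[:,0]-v[0],q[:,1]-v[1])-.013,(a,b),loss="soft_l1",f_scale=.001)
        top=(d>0)&(Z>.047)&(np.hypot(X-a,Y-b)<.03)
        print(n,nm,m.sum(),f.x.round(4),"rms",np.sqrt((f.fun**2).mean()).round(4),"top",top.sum(),c[top].mean(0).round(4),c[top][:,2].max())
    red=(d>0)&((hsv[...,0]<8)|(hsv[...,0]>172))&(hsv[...,1]>140)&(Z>.074)&(Z<.12)&(abs(Y)<.15)&(X<.6)&(X>.48)
    q=c[red][:,:2]; print("wing",q.mean(0),np.degrees(np.arctan2(*np.linalg.svd(q-q.mean(0))[2][0][::-1])))
    # brass rings on the deck plane, from colour
    o=ortho(n,p,.062,.45,.61,-.11,.10,3000); 
    H=cv2.cvtColor(o,cv2.COLOR_BGR2HSV); br=((H[...,0]>10)&(H[...,0]<32)&(H[...,1]>70)).astype(np.uint8)
    cv2.imwrite(f"pics/o_{n}.png",o)
    br=cv2.morphologyEx(br,cv2.MORPH_CLOSE,np.ones((15,15)))
    for ct in cv2.findContours(br,cv2.RETR_EXTERNAL,cv2.CHAIN_APPROX_NONE)[0]:
        if cv2.contourArea(ct)>3000:
            e=cv2.fitEllipse(ct); print(n,"ring",(.61-e[0][1]/3000).__round__(4),(.10-e[0][0]/3000).__round__(4),np.array(e[1])/3)
# slot of the cover: bright in blue; blue mask outline on z=.006
    o=ortho(n,p,.006,.33,.52,.17,.39,3000);H=cv2.cvtColor(o,cv2.COLOR_BGR2HSV)
    b=((H[...,0]>98)&(H[...,0]<128)&(H[...,1]>140)&(H[...,2]>50)).astype(np.uint8); 
    ct=max(cv2.findContours(b,cv2.RETR_EXTERNAL,cv2.CHAIN_APPROX_NONE)[0],key=cv2.contourArea)
    e=cv2.minAreaRect(ct); print(n,"cover",.52-e[0][1]/3000,.39-e[0][0]/3000,np.array(e[1])/3,e[2])
    ch=cv2.findContours(b,cv2.RETR_CCOMP,cv2.CHAIN_APPROX_NONE)
    for k,q in enumerate(ch[0]):
        if ch[1][0][k][3]>=0 and cv2.contourArea(q)>2000: e=cv2.minAreaRect(q);print("  hole",.52-e[0][1]/3000,.39-e[0][0]/3000,np.array(e[1])/3,e[2])
a,b=cv2.imread("pics/o_top.png"),cv2.imread("pics/o_scene.png")
cv2.imwrite("pics/orth.png",cv2.resize(np.hstack([a,b]),(800,305)))
E
```

```text
top A 28 [ 0.4607 -0.2559] rms 0.0027 top 24 [ 0.4601 -0.2544  0.0493] 0.05228425784150291
top B 30 [ 0.48   -0.3538] rms 0.0038 top 25 [ 0.4795 -0.3524  0.0493] 0.05272092646267208
wing [ 0.52064496 -0.05527331] -80.2749196147327
top ring 0.5321 -0.0031 [34.4125824  36.21867371]
top ring 0.5414 0.0434 [34.68838755 36.79653168]
top cover 0.42657771809895834 0.2800265909830729 [100.06079102 160.23845418] 86.62188720703125
  hole 0.42916423543294274 0.29496888224283857 [14.15524038 60.13654073] 87.33700561523438
  hole 0.4314071553548177 0.2315830790201823 [48.10417684 28.75016785] 88.36341857910156
scene A 114 [ 0.4596 -0.2539] rms 0.0022 top 34 [ 0.4577 -0.2562  0.0483] 0.050635887589327674
scene B 121 [ 0.4786 -0.3515] rms 0.0017 top 40 [ 0.477  -0.3529  0.0483] 0.0503579262774407
wing [ 0.51805938 -0.05735011] -83.01731459117211
scene cover 0.42313226318359376 0.2769854431152344 [101.75254313 158.45402018] 85.8624038696289
  hole 0.4271286417643229 0.22950671386718752 [41.29008484 28.49150085] 81.57302856445312
```

View pics/orth.png

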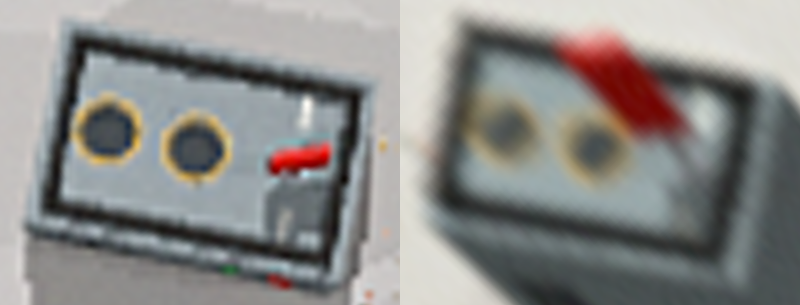

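Both cells and bores check out: ring spacing 47 mm, housing yaw −11.3°, and the cover measures 100x160. I'm moving over cell A now.

Emit:
{"api": "play_rows", "payload": {"commands": "0.969 -0.951 0 0 0 0;0.969 -0.951 0 0 0 0;0.969 -0.951 0 0 0 0;0.969 -0.951 0 0 0 0;0.969 -0.951 0 0 0 0;0.969 -0.951 0 0 0 0;0.969 -0.951 0 0 0 0;0.969 -0.951 0 0 0 0;0.969 -0.951 0 0 0 0;0.969 -0.951 0 0 0 0;0 -0.951 0 0 0 -0.994;0 -0.951 0 0 0 -0.994;0 -0.951 0 0 0 -0.994;0 -0.951 0 0 0 -0.994;0 -0.951 0 0 0 -0.994;0 -0.951 0 0 0 -0.994;0 -0.951 0 0 0 -0.994;0 -0.951 0 0 0 -0.994;0 -0.951 0 0 0 -0.994;0 -0.951 0 0 0 -0.994", "grip": 60}}

```text
time_s: 2.1
tcp_pos: [0.4598, 0.0297, 0.2223]
ee_rot: [[-0.2, -0.98, -0.001], [-0.98, 0.2, -0.0], [0.0, 0.001, -1.0]]
wrist_force: [1.0, 0.8, 0.1]
gripper_width: 0.689
gripper_force: 0.0
```

Emit:
{"api": "play_rows", "payload": {"commands": "0 -0.951 -0.3 0 0 0;0 -0.951 -0.3 0 0 0;0 -0.951 -0.3 0 0 0;0 -0.951 -0.3 0 0 0;0 -0.951 -0.3 0 0 0;0 -0.951 -0.3 0 0 0;0 -0.951 -0.3 0 0 0;0 -0.951 -0.3 0 0 0;0 -0.951 -0.3 0 0 0;0 -0.951 -0.3 0 0 0;0 0 0 0 0 0;0 0 0 0 0 0"}}

```text
time_s: 3.3
tcp_pos: [0.4597, -0.2546, 0.1319]
ee_rot: [[-0.195, -0.981, -0.002], [-0.981, 0.195, 0.001], [-0.0, 0.002, -1.0]]
wrist_force: [0.0, 1.0, 0.3]
gripper_width: 0.691
gripper_force: 0.0
```

Emit:
{"api": "play_rows", "payload": {"commands": "0 0 -0.9 0 0 0;0 0 -0.9 0 0 0;0 0 -0.9 0 0 0;0 0 -0.87 0 0 0;0 0 0 0 0 0;0 0 0 0 0 0"}}

```text
time_s: 3.9
tcp_pos: [0.4608, -0.2538, 0.0261]
ee_rot: [[-0.192, -0.981, 0.0], [-0.981, 0.192, -0.0], [0.0, -0.0, -1.0]]
wrist_force: [0.1, -0.1, 1.3]
gripper_width: 0.69
gripper_force: 0.0
```

Emit:
{"api": "play_rows", "payload": {"commands": "0 0 0 0 0 0;0 0 0 0 0 0;0 0 0 0 0 0;0 0 0 0 0 0;0 0 0 0 0 0;0 0 0 0 0 0", "grip": 10}}

```text
time_s: 4.5
tcp_pos: [0.4603, -0.2545, 0.0258]
ee_rot: [[-0.194, -0.981, 0.0], [-0.981, 0.194, -0.0], [0.0, -0.0, -1.0]]
wrist_force: [-0.7, -0.2, 1.8]
gripper_width: 0.289
gripper_force: 30.0
```

Emit:
{"api": "play_rows", "payload": {"commands": "0 0 0.5 0 0 0;0 0 0.9 0 0 0;0 0 0.9 0 0 0;0 0 0.9 0 0 0;0 0 0.8 0 0 0;0 0 0 0 0 0"}}

```text
time_s: 5.1
tcp_pos: [0.4624, -0.2551, 0.1488]
ee_rot: [[-0.193, -0.981, 0.007], [-0.981, 0.193, -0.002], [0.001, -0.007, -1.0]]
wrist_force: [0.2, -0.4, -0.3]
gripper_width: 0.286
gripper_force: 30.0
```

Emit:
{"api": "play_rows", "payload": {"commands": "0.24 0.903 0 0 0 0;0.24 0.903 0 0 0 0;0.24 0.903 0 0 0 0;0.24 0.903 0 0 0 0;0.24 0.903 0 0 0 0;0.24 0.903 0 0 0 0;0.24 0.903 0 0 0 0;0.24 0.903 0 0 0 0;0.24 0.903 0 0 0 0;0.24 0.903 0 0 0 0;0.24 0.903 0 0 0 0;0 0 -0.7 0 0 0;0 0 -0.7 0 0 0;0 0 0 0 0 0;0 0 0 0 0 0;0 0 0 0 0 0"}}

```text
time_s: 6.7
tcp_pos: [0.54, 0.0436, 0.1041]
ee_rot: [[-0.194, -0.981, 0.001], [-0.981, 0.194, 0.0], [-0.0, -0.001, -1.0]]
wrist_force: [0.3, -0.6, 0.1]
gripper_width: 0.287
gripper_force: 30.0
```

```bash
cat > held.py <<'E'
from h import *
import sys
from scipy.optimize import least_squares
tag=sys.argv[1]; s=r.sense(); T=np.array(s["tcp_pos"]);print("tcp",T.round(4))
for n in("top","scene"):
    p,d=shot(n,tag);c=cloud(n,d);X,Y,Z=[c[...,k] for k in range(3)]
    zb=T[2]-.0255
    m=(d>0)&(Z>zb+.001)&(Z<T[2]-.001)&(np.hypot(X-T[0],Y-T[1])<.03); q=c[m]
    if len(q)>8:
        f=least_squares(lambda v:np.hypot(q[:,0]-v[0],q[:,1]-v[1])-.013,T[:2],loss="soft_l1",f_scale=.001)
        print(n,len(q),f.x.round(4),"off",(f.x-T[:2]).round(4),"zmin",q[:,2].min(),"rms",np.sqrt((f.fun**2).mean()))
    u,v=proj(n,T-[0,0,.02])[0].astype(int);print(n,u,v)
a=[cv2.resize(cv2.imdecode(cv2.imencode('.png',load(n,tag)[0])[1],1)[v-45:v+45,u-45:u+45],(400,400),interpolation=cv2.INTER_CUBIC) for n,(u,v) in((n,proj(n,T-[0,0,.03])[0].astype(int)) for n in("top","scene"))]
cv2.imwrite(f"pics/held{tag}.png",np.hstack(a))
E
python3 held.py 1
```

```text
tcp [0.54   0.0436 0.1041]
top 336 201
scene 52 [0.5383 0.0441] off [-0.0018  0.0005] zmin 0.0796506656467044 rms 0.0019798068926398646
scene 328 200
```

View pics/held1.png

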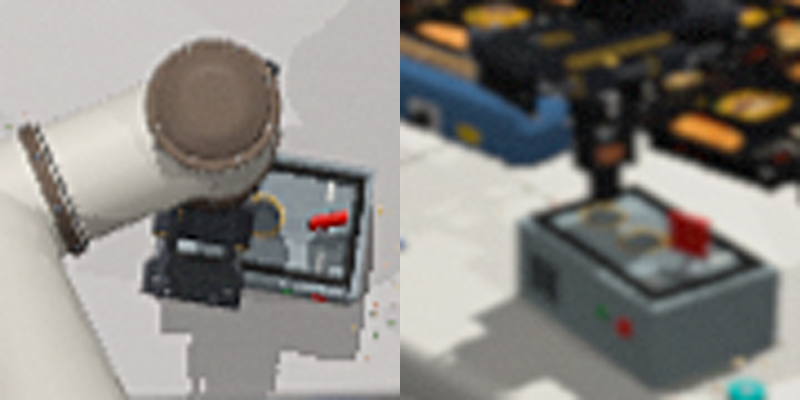

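```bash
python3 - <<'E'
from h import *
for n in("scene","top"):
    p,d=load(n,"0"); o=ortho(n,p,.062,.45,.61,-.11,.10,3000);H=cv2.cvtColor(o,cv2.COLOR_BGR2HSV)
    for s in (40,50,60,80):
        br=((H[...,0]>10)&(H[...,0]<34)&(H[...,1]>s)).astype(np.uint8)
        br=cv2.morphologyEx(br,cv2.MORPH_CLOSE,np.ones((21,21)))
        for ct in cv2.findContours(br,cv2.RETR_EXTERNAL,cv2.CHAIN_APPROX_NONE)[0]:
            if cv2.contourArea(ct)>3000:
                e=cv2.fitEllipse(cv2.convexHull(ct)); print(n,s,round(.61-e[0][1]/3000,4),round(.10-e[0][0]/3000,4),np.array(e[1])/3)
    # deck outline/gasket: dark frame
    c=cloud(n,d);g=((H[...,2]<75)).astype(np.uint8)
    ct=max(cv2.findContours(g,cv2.RETR_EXTERNAL,cv2.CHAIN_APPROX_NONE)[0],key=cv2.contourArea);e=cv2.minAreaRect(ct);print("gasket",.61-e[0][1]/3000,.10-e[0][0]/3000,np.array(e[1])/3,e[2])
E
```

```text
scene 40 0.5348 -0.0017 [39.13375854 41.55815125]
scene 40 0.5439 0.049 [34.55784098 45.46638997]
scene 50 0.535 -0.0022 [37.37009176 39.5732193 ]
scene 50 0.5431 0.0551 [23.68275706 36.569163  ]
gasket 0.532649668375651 -0.0038824971516926987 [154.92327881  95.69423421] 11.220081329345703
top 40 0.5325 -0.0029 [38.14571381 38.90964254]
top 40 0.5428 0.0458 [38.78156789 44.81121318]
top 50 0.5326 -0.0029 [37.5319519  38.33577728]
top 50 0.5426 0.0455 [37.66053009 43.79748535]
top 60 0.5325 -0.003 [36.68307495 37.71973419]
top 60 0.5414 0.0439 [36.37102509 39.34142049]
top 80 0.5324 -0.003 [35.02457174 36.63840993]
top 80 0.5414 0.0437 [35.18807729 37.73031108]
gasket 0.5307569529215495 -0.006566538492838531 [155.78918457  96.2136027 ] 11.168600082397461
```

Emit:
{"api": "play_rows", "payload": {"commands": "0.04 0 -0.3 0 0 0;0 0 -0.2 0 0 0;0 0 -0.2 0 0 0;0 0 -0.2 0 0 0;0 0 0 0 0 0"}}

```text
time_s: 7.3
tcp_pos: [0.5406, 0.0438, 0.0755]
ee_rot: [[-0.194, -0.981, -0.001], [-0.981, 0.194, 0.0], [0.0, 0.001, -1.0]]
wrist_force: [0.6, 0.9, -0.9]
gripper_width: 0.289
gripper_force: 30.0
```

Emit:
{"api": "play_rows", "payload": {"commands": "0 0 -0.15 0 0 0;0 0 -0.15 0 0 0;0 0 0 0 0 0"}}

```text
time_s: 7.6
tcp_pos: [0.5407, 0.0438, 0.0669]
ee_rot: [[-0.194, -0.981, -0.0], [-0.981, 0.194, 0.0], [-0.0, 0.0, -1.0]]
wrist_force: [0.8, 1.4, -0.9]
gripper_width: 0.291
gripper_force: 30.0
```

Emit:
{"api": "play_rows", "payload": {"commands": "0 0 0 0 0 0;0 0 0 0 0 0;0 0 0 0 0 0;0 0 0 0 0 0;0 0 0.5 0 0 0;0 0 1 0 0 0;0 0 1 0 0 0;0 0 0 0 0 0", "grip": 38}}

```text
time_s: 8.4
tcp_pos: [0.5435, 0.0443, 0.147]
ee_rot: [[-0.193, -0.981, 0.009], [-0.981, 0.193, 0.002], [-0.004, -0.009, -1.0]]
wrist_force: [0.6, 0.7, -0.0]
gripper_width: 0.434
gripper_force: 0.0
```

Emit:
{"api": "play_rows", "payload": {"commands": "-0.145 -0.944 0 0 0 0;-0.145 -0.944 0 0 0 0;-0.145 -0.944 0 0 0 0;-0.145 -0.944 0 0 0 0;-0.145 -0.944 0 0 0 0;-0.145 -0.944 0 0 0 0;-0.145 -0.944 0 0 0 0;-0.145 -0.944 0 0 0 0;-0.145 -0.944 0 0 0 0;-0.145 -0.944 0 0 0 0;-0.145 -0.944 0 0 0 0;-0.145 -0.944 0 0 0 0;-0.145 -0.944 0 0 0 0;-0.145 -0.944 0 0 0 0;0 0 0 0 0 0;0 0 0 0 0 0", "grip": 60}}

```text
time_s: 10.0
tcp_pos: [0.479, -0.353, 0.1417]
ee_rot: [[-0.195, -0.981, -0.001], [-0.981, 0.195, 0.001], [-0.001, 0.001, -1.0]]
wrist_force: [0.8, -0.0, 0.5]
gripper_width: 0.691
gripper_force: 0.0
```

```bash
python3 - <<'E'
from h import *
print(r.sense()["tcp_pos"])
for n in("top","scene"):
    p,d=shot(n,"2");c=cloud(n,d);X,Y,Z=[c[...,k] for k in range(3)]
    for x,y in((.5414,.0436),(.5321,-.003)):
        m=(d>0)&(np.hypot(X-x,Y-y)<.011); print(n,m.sum(),np.percentile(Z[m],[5,50,95]).round(4))
E
```

```text
[ 0.47904713 -0.35301455  0.14167276]
top 27 [0.0528 0.058  0.0643]
top 18 [0.0046 0.0063 0.0152]
scene 11 [0.055  0.0582 0.0601]Traceback (most recent call last):
  File "<stdin>", line 6, in <module>
    return _quantile_unchecked(
        a, q, axis, out, overwrite_input, method, keepdims, weights)
    return _ureduce(a,
                    func=_quantile_ureduce_func,
    ...<5 lines>...
                    overwrite_input=overwrite_input,
                    method=method)
    r = func(a, **kwargs)
    result = _quantile(arr,
                       quantiles=q,
    ...<2 lines>...
                       out=out,
                       weights=wgt)
    slices_having_nans = np.isnan(arr[-1, ...])
                                  ~~~^^^^^^^^^
IndexError: index -1 is out of bounds for axis 0 with size 0
```

The first cell is down: its top is at about 0.058–0.060 m. Next I'll grasp the second.

Emit:
{"api": "play_rows", "payload": {"commands": "0 0 -0.9 0 0 0;0 0 -0.9 0 0 0;0 0 -0.9 0 0 0;0 0 -0.9 0 0 0;0 0 -0.28 0 0 0;0 0 0 0 0 0;0 0 0 0 0 0"}}

```text
time_s: 10.8
tcp_pos: [0.4808, -0.3529, 0.0273]
ee_rot: [[-0.192, -0.981, 0.002], [-0.981, 0.192, -0.001], [0.001, -0.002, -1.0]]
wrist_force: [-0.6, -0.3, 0.1]
gripper_width: 0.69
gripper_force: 0.0
```

Emit:
{"api": "play_rows", "payload": {"commands": "0 0 0 0 0 0;0 0 0 0 0 0;0 0 0 0 0 0;0 0 0 0 0 0;0 0 0 0 0 0;0 0 0 0 0 0", "grip": 10}}

```text
time_s: 11.4
tcp_pos: [0.4798, -0.3529, 0.0262]
ee_rot: [[-0.194, -0.981, 0.0], [-0.981, 0.194, -0.0], [0.0, -0.0, -1.0]]
wrist_force: [0.8, -0.1, 0.7]
gripper_width: 0.288
gripper_force: 30.0
```

Emit:
{"api": "play_rows", "payload": {"commands": "0 0 0.5 0 0 0;0 0 0.9 0 0 0;0 0 0.9 0 0 0;0 0 0.9 0 0 0;0 0 0.8 0 0 0;0 0 0 0 0 0;0 0 0 0 0 0"}}

```text
time_s: 12.1
tcp_pos: [0.4795, -0.3525, 0.1458]
ee_rot: [[-0.194, -0.981, 0.0], [-0.981, 0.194, 0.001], [-0.001, -0.0, -1.0]]
wrist_force: [-0.1, -0.1, -1.1]
gripper_width: 0.289
gripper_force: 30.0
```

Emit:
{"api": "play_rows", "payload": {"commands": "0.146 0.971 0 0 0 0;0.146 0.971 0 0 0 0;0.146 0.971 0 0 0 0;0.146 0.971 0 0 0 0;0.146 0.971 0 0 0 0;0.146 0.971 0 0 0 0;0.146 0.971 0 0 0 0;0.146 0.971 0 0 0 0;0.146 0.971 0 0 0 0;0.146 0.971 0 0 0 0;0.146 0.971 0 0 0 0;0.146 0.971 0 0 0 0;0 0 -0.7 0 0 0;0 0 -0.6 0 0 0;0 0 0 0 0 0;0 0 0 0 0 0;0 0 0 0 0 0"}}

```text
time_s: 13.8
tcp_pos: [0.5327, -0.0035, 0.1074]
ee_rot: [[-0.194, -0.981, 0.001], [-0.981, 0.194, -0.0], [-0.0, -0.001, -1.0]]
wrist_force: [1.3, -0.2, -0.1]
gripper_width: 0.289
gripper_force: 30.0
```

```bash
python3 held.py 3
```

```text
tcp [ 0.5327 -0.0035  0.1074]
top 349 202
scene 51 [ 0.5313 -0.0018] off [-0.0014  0.0016] zmin 0.08399842788861198 rms 0.0020668476081393957
scene 337 204
```

Emit:
{"api": "play_rows", "payload": {"commands": "0 -0.01 -0.3 0 0 0;0 0 -0.2 0 0 0;0 0 -0.2 0 0 0;0 0 -0.2 0 0 0;0 0 -0.1 0 0 0;0 0 0 0 0 0"}}

```text
time_s: 14.5
tcp_pos: [0.532, -0.0037, 0.0764]
ee_rot: [[-0.194, -0.981, -0.001], [-0.981, 0.194, -0.0], [0.001, 0.001, -1.0]]
wrist_force: [0.8, 0.1, -1.3]
gripper_width: 0.287
gripper_force: 30.0
```

Emit:
{"api": "play_rows", "payload": {"commands": "0 0 -0.15 0 0 0;0 0 -0.15 0 0 0;0 0 0 0 0 0"}}

```text
time_s: 14.8
tcp_pos: [0.5318, -0.0037, 0.0674]
ee_rot: [[-0.194, -0.981, -0.001], [-0.981, 0.194, -0.0], [0.001, 0.001, -1.0]]
wrist_force: [-0.2, 0.8, -0.9]
gripper_width: 0.288
gripper_force: 30.0
```

Emit:
{"api": "play_rows", "payload": {"commands": "0 0 0 0 0 0;0 0 0 0 0 0;0 0 0 0 0 0;0 0 0 0 0 0;0 0 0.5 0 0 0;0 0 1 0 0 0;0 0 1 0 0 0;0 0 0 0 0 0;0 0 0 0 0 0.776;0 0 0 0 0 0.776;0 0 0 0 0 0.776;0 0 0 0 0 0;0 0 0 0 0 0", "grip": 38}}

```text
time_s: 16.1
tcp_pos: [0.5321, -0.0036, 0.1427]
ee_rot: [[0.151, -0.989, -0.001], [-0.989, -0.151, -0.0], [-0.0, 0.001, -1.0]]
wrist_force: [-0.4, 0.1, 0.8]
gripper_width: 0.435
gripper_force: 0.0
```

```bash
cat > chk.py <<'E'
from h import *
import sys
tag=sys.argv[1];s=r.sense();print(s["tcp_pos"],s["wrist_force"],s["time_s"])
for n in("top","scene"):
    p,d=shot(n,tag);c=cloud(n,d);X,Y,Z=[c[...,k] for k in range(3)];hsv=cv2.cvtColor(p,cv2.COLOR_BGR2HSV).astype(int)
    for x,y in((.5414,.0436),(.5321,-.003)):
        m=(d>0)&(np.hypot(X-x,Y-y)<.011)&(Z<.08)
        if m.any(): print(n,"bore",m.sum(),np.percentile(Z[m],[5,50,95]).round(4))
    red=(d>0)&((hsv[...,0]<8)|(hsv[...,0]>172))&(hsv[...,1]>140)&(Z>.074)&(Z<.12)&(Y>-.1)&(Y<-.02)&(X<.6)&(X>.48)
    q=c[red][:,:2]; 
    if len(q)>3:print(n,"wing",len(q),q.mean(0),np.degrees(np.arctan2(*np.linalg.svd(q-q.mean(0))[2][0][::-1])))
E
python3 chk.py 4
```

```text
[ 0.53207736 -0.00362762  0.14272478] [-0.44231085  0.14484893  0.77702623] 16.1
top bore 7 [0.052  0.06   0.0635]
top bore 1 [0.0534 0.0534 0.0534]
top wing 7 [ 0.52238045 -0.06404971] 76.70723053460513
scene bore 11 [0.0545 0.0578 0.0596]
scene bore 13 [0.0568 0.0581 0.0597]
scene wing 59 [ 0.5178994  -0.05725912] -78.08939513990602
```

Emit:
{"api": "play_rows", "payload": {"commands": "-0.17 -0.86 0 0 0 0;-0.17 -0.86 0 0 0 0;0 0 -0.7 0 0 0;0 0 -0.7 0 0 0;0 0 -0.75 0 0 0;0 0 0 0 0 0;0 0 0 0 0 0"}}

```text
time_s: 16.9
tcp_pos: [0.5223, -0.0553, 0.0787]
ee_rot: [[0.153, -0.988, -0.0], [-0.988, -0.153, -0.001], [0.0, 0.0, -1.0]]
wrist_force: [-0.2, -0.2, 0.7]
gripper_width: 0.44
gripper_force: 0.0
```

Emit:
{"api": "play_rows", "payload": {"commands": "0 0 0 0 0 0;0 0 0 0 0 0;0 0 0 0 0 0;0 0 0 0 0 0;0 0 0 0 0 0;0 0 0 0 0 0", "grip": 0}}

```text
time_s: 17.5
tcp_pos: [0.5235, -0.055, 0.0791]
ee_rot: [[0.154, -0.988, 0.003], [-0.988, -0.154, 0.0], [0.0, -0.003, -1.0]]
wrist_force: [1.7, -0.2, 0.8]
gripper_width: 0.102
gripper_force: 30.0
```

```bash
python3 -c "
from station import r
s=r.sense();print(s['joints'],s['moment'])"
```

```text
[ 1.16926166e+01  2.13148260e+01 -2.42766516e+01  3.00530452e-02
 -4.42399063e+01 -2.84905140e+00] [ 0.21787808 -0.76434936  0.08187774]
```

Emit:
{"api": "play_rows", "payload": {"commands": "0.03 0 0 0 0 0.67;0 0 0 0 0 0.67;0 0 0 0 0 0.67;0 0 0 0 0 0.67;0 0 0 0 0 0.67;0 0 0 0 0 0.67;0 0 0 0 0 0.67;0 0 0 0 0 0.67;0 0 0 0 0 0.67;0 0 0 0 0 0.67;0 0 0 0 0 0.67;0 0 0 0 0 0.67;0 0 0 0 0 0;0 0 0 0 0 0;0 0 0 0 0 0"}}

```text
time_s: 19.0
tcp_pos: [0.5257, -0.053, 0.0792]
ee_rot: [[0.978, -0.208, 0.006], [-0.208, -0.978, 0.003], [0.005, -0.004, -1.0]]
wrist_force: [4.1, 8.7, -0.3]
gripper_width: 0.098
gripper_force: 30.0
```

Emit:
{"api": "play_rows", "payload": {"commands": "0 0 0 0 0 0;0 0 0 0 0 0;0 0 0 0 0 0;0 0 0 0 0 0;0 0 0.5 0 0 0;0 0 1 0 0 0;0 0 1 0 0 0;0 0 1 0 0 0;0 0.95 0.5 0 0 0;-0.2 0.95 0 0 0 0;-0.2 0.95 0 0 0 0;-0.2 0.95 0 0 0 0;-0.2 0.95 0 0 0 0;-0.2 0.95 0 0 0 0;-0.2 0.95 0 0 0 0;0 0 0 0 0 0;0 0 0 0 0 0", "grip": 30}}

```text
time_s: 20.7
tcp_pos: [0.4866, 0.1443, 0.1983]
ee_rot: [[0.978, -0.208, -0.001], [-0.208, -0.978, -0.001], [-0.001, 0.001, -1.0]]
wrist_force: [0.3, 0.7, -0.1]
gripper_width: 0.343
gripper_force: 0.0
```

```bash
python3 chk.py 5; python3 - <<'E'
from h import *
p,d=load("top","5"); o=ortho("top",p,.104,.45,.61,-.11,.10,2000); 
H=cv2.cvtColor(o,cv2.COLOR_BGR2HSV); m=(((H[...,0]<8)|(H[...,0]>172))&(H[...,1]>150)).astype(np.uint8)
ct=max(cv2.findContours(m,0,1)[0],key=cv2.contourArea);e=cv2.minAreaRect(ct);print("wing top",.61-e[0][1]/2000,.10-e[0][0]/2000,np.array(e[1])/2,e[2])
a=ortho("top",p,.062,.45,.61,-.11,.10,1900); b=ortho("scene",load("scene","5")[0],.104,.45,.61,-.11,.10,1900)
cv2.imwrite("pics/w5.png",np.hstack([a,b]))
E
```

```text
[0.48658582 0.14429154 0.19834604] [ 0.34383617  0.6761081  -0.07206508] 20.7
top bore 12 [0.0507 0.0566 0.061 ]
top bore 30 [0.0531 0.0566 0.0603]
top wing 17 [ 0.51848368 -0.05376476] 171.29006032100054
scene bore 12 [0.0564 0.0582 0.0596]
scene bore 11 [0.056  0.0576 0.0595]
scene wing 58 [ 0.51838673 -0.05631331] 169.4559478330986
wing top 0.5190516357421875 -0.05428410339355469 [ 8.52063656 31.77795792] 13.448614120483398
```

View pics/w5.png

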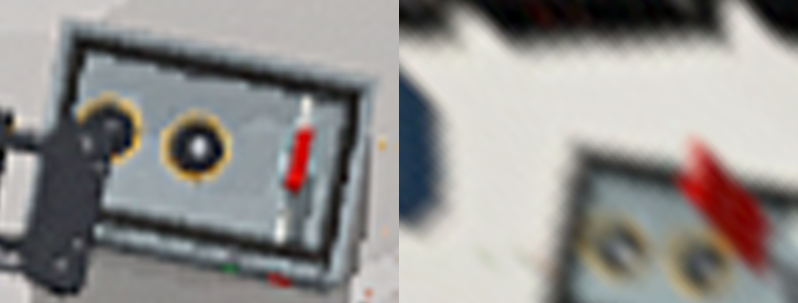

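The wing lies in line with the white marks, at about −11° in both views, and both cells are down. Now the cover handle.

Emit:
{"api": "play_rows", "payload": {"commands": "-0.202 0.486 -0.32 0 0 -0.868;-0.202 0.486 -0.32 0 0 -0.868;-0.202 0.486 -0.32 0 0 -0.868;-0.202 0.486 -0.32 0 0 -0.868;-0.202 0.486 -0.32 0 0 -0.868;-0.202 0.486 -0.32 0 0 -0.868;-0.202 0.486 -0.32 0 0 -0.868;-0.202 0.486 -0.32 0 0 -0.868;-0.202 0.486 -0.32 0 0 -0.868;-0.202 0.486 -0.32 0 0 -0.868;0 0 0 0 0 0;0 0 0 0 0 0", "grip": 45}}

```text
time_s: 22.0
tcp_pos: [0.4267, 0.2893, 0.1025]
ee_rot: [[0.06, -0.998, -0.0], [-0.998, -0.06, -0.001], [0.001, 0.0, -1.0]]
wrist_force: [0.1, 0.8, -0.4]
gripper_width: 0.52
gripper_force: 0.0
```

Descend to TCP z ≈ 0.012, then close.

Emit:
{"api": "play_rows", "payload": {"commands": "0 0 -0.9 0 0 0;0 0 -0.9 0 0 0;0 0 -0.8 0 0 0;0 0 -0.4 0 0 0;0 0 0 0 0 0;0 0 0 0 0 0"}}

```text
time_s: 22.6
tcp_pos: [0.4272, 0.2903, 0.0134]
ee_rot: [[0.058, -0.998, 0.001], [-0.998, -0.058, 0.001], [-0.001, -0.001, -1.0]]
wrist_force: [0.1, 0.5, 0.2]
gripper_width: 0.516
gripper_force: 0.0
```

Emit:
{"api": "play_rows", "payload": {"commands": "0 0 0 0 0 0;0 0 0 0 0 0;0 0 0 0 0 0;0 0 0 0 0 0;0 0 0 0 0 0;0 0 0 0 0 0;0 0 0 0 0 0", "grip": 0}}

```text
time_s: 23.3
tcp_pos: [0.4268, 0.2905, 0.0129]
ee_rot: [[0.059, -0.998, 0.001], [-0.998, -0.059, 0.001], [-0.001, -0.001, -1.0]]
wrist_force: [0.5, -0.5, 2.0]
gripper_width: 0.158
gripper_force: 30.0
```

Emit:
{"api": "play_rows", "payload": {"commands": "0 0 0.3 0 0 0;0 0 0.6 0 0 0;0 0 0.9 0 0 0;0 0 0.9 0 0 0;0 0 0.9 0 0 0;0 0 0.9 0 0 0;0 0 0.5 0 0 0;0 0 0 0 0 0;0 0 0 0 0 0"}}

```text
time_s: 24.2
tcp_pos: [0.4255, 0.2894, 0.1617]
ee_rot: [[0.057, -0.998, -0.002], [-0.998, -0.057, -0.001], [0.001, 0.002, -1.0]]
wrist_force: [0.1, -0.5, -3.0]
gripper_width: 0.152
gripper_force: 30.0
```

Emit:
{"api": "play_rows", "payload": {"commands": "0.363 -0.947 0 0 0 -0.171;0.363 -0.947 0 0 0 -0.171;0.363 -0.947 0 0 0 -0.171;0.363 -0.947 0 0 0 -0.171;0.363 -0.947 0 0 0 -0.171;0.363 -0.947 0 0 0 -0.171;0.363 -0.947 0 0 0 -0.171;0.363 -0.947 0 0 0 -0.171;0.363 -0.947 0 0 0 -0.171;0.363 -0.947 0 0 0 -0.171;0 0 0 0 0 0;0 0 -0.6 0 0 0;0 0 -0.4 0 0 0;0 0 0 0 0 0;0 0 0 0 0 0;0 0 0 0 0 0"}}

```text
time_s: 25.8
tcp_pos: [0.5357, 0.0065, 0.133]
ee_rot: [[-0.196, -0.981, 0.001], [-0.981, 0.196, 0.0], [-0.0, -0.001, -1.0]]
wrist_force: [-0.3, -0.2, -2.7]
gripper_width: 0.156
gripper_force: 30.0
```

```bash
python3 - <<'E'
from h import *
s=r.sense();T=np.array(s["tcp_pos"]);print(T.round(4),np.array(s["ee_rot"]).round(3).tolist(),s["wrist_force"],s["time_s"])
zt=T[2]-.0129+.006
th=np.radians(-11.3);R=np.array([[np.cos(th),-np.sin(th)],[np.sin(th),np.cos(th)]])
for n in("top","scene"):
    p,d=shot(n,"6");c=cloud(n,d);H=cv2.cvtColor(p,cv2.COLOR_BGR2HSV);Z=c[...,2]
    b=(d>0)&(H[...,0]>98)&(H[...,0]<128)&(H[...,1]>140)&(abs(Z-zt)<.02)&(np.hypot(c[...,0]-.53,c[...,1])<.13)
    q=c[b]; A=np.c_[q[:,:2],np.ones(len(q))];pl=np.linalg.lstsq(A,q[:,2],rcond=None)[0]
    print(n,len(q),"z",np.median(q[:,2]),"exp",zt,"tilt",pl[:2].round(3)); l=(q[:,:2]-T[:2])@R;print(" local x",np.percentile(l[:,0],[.5,99.5]).round(4),"y",np.percentile(l[:,1],[.5,99.5]).round(4))
    o=ortho(n,p,zt,.44,.64,-.12,.12,1660);cv2.imwrite(f"/tmp/o{n}.png",o)
cv2.imwrite("pics/c6.png",np.hstack([cv2.imread(f"/tmp/o{n}.png") for n in("top","scene")]))
E
```

```text
[0.5357 0.0065 0.133 ] [[-0.196, -0.981, 0.001], [-0.981, 0.196, 0.0], [-0.0, -0.001, -1.0]] [-0.31748576 -0.19591663 -2.71110025] 25.8
top 374 z 0.1245943527179853 exp 0.12609228298484484 tilt [-0.009  0.003]
 local x [-0.0496  0.047 ] y [-0.0881  0.0655]
scene 562 z 0.12585754886215156 exp 0.12609228298484484 tilt [0.001 0.003]
 local x [-0.0524  0.0482] y [-0.0885  0.0717]
```

View pics/c6.png

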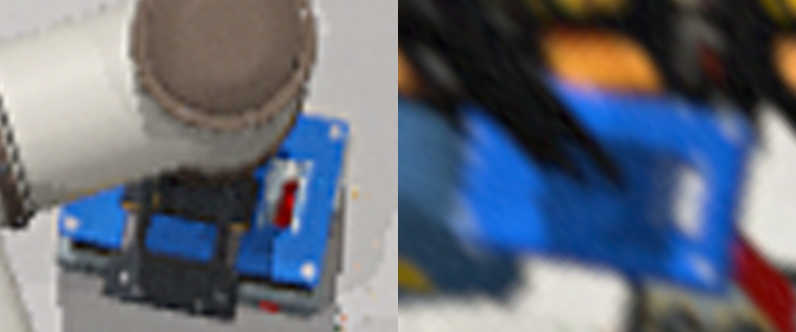

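The cover is held level over the housing, and the top view shows the red wing inside the slot at about (288,205). I'll measure slot against wing in the same camera.

```bash
python3 - <<'E'
from h import *
p,_=load("top","6")
for z,nm in((.126,"slot"),(.104,"wing")):
    o=ortho("top",p,z,.44,.64,-.12,.12,3000);H=cv2.cvtColor(o,cv2.COLOR_BGR2HSV).astype(int)
    if nm=="wing": m=((H[...,0]<8)|(H[...,0]>172))&(H[...,1]>150)
    else:
        b=((H[...,0]>98)&(H[...,0]<128)&(H[...,1]>110)); m=~b
    m=m.astype(np.uint8); m[:, :int((.12+.02)*3000)]=0
    k,l,st,ce=cv2.connectedComponentsWithStats(m)
    for j in range(1,k):
        if 300<st[j,4]<15000:
            e=cv2.minAreaRect(np.argwhere(l==j)[:,::-1].astype(np.float32)); print(nm,round(.64-e[0][1]/3000,4),round(.12-e[0][0]/3000,4),np.array(e[1]).round(0)/3,e[2],st[j,4]/9)
E
```

```text
slot 0.5612 -0.0818 [9.         7.33333333] 68.96248626708984 54.888888888888886
slot 0.4773 -0.0658 [8.66666667 8.33333333] 45.0 62.0
wing 0.5207 -0.055 [ 9.33333333 27.        ] 16.966148376464844 186.88888888888889
wing 0.4579 -0.0436 [11.          4.33333333] 18.43494987487793 37.0
```

Emit:
{"api": "play_rows", "payload": {"commands": "-0.04 -0.07 0 0 0 0;0 0 -0.3 0 0 0;0 0 -0.3 0 0 0;0 0 -0.2 0 0 0;0 0 -0.2 0 0 0;0 0 -0.2 0 0 0;0 0 0 0 0 0;0 0 0 0 0 0"}}

```text
time_s: 26.7
tcp_pos: [0.5342, 0.0039, 0.0964]
ee_rot: [[-0.197, -0.98, -0.0], [-0.98, 0.197, -0.0], [0.0, 0.0, -1.0]]
wrist_force: [0.1, 0.6, -2.8]
gripper_width: 0.159
gripper_force: 30.0
```

Emit:
{"api": "play_rows", "payload": {"commands": "0 0 -0.2 0 0 0;0 0 -0.2 0 0 0;0 0 -0.1 0 0 0;0 0 -0.1 0 0 0;0 0 0 0 0 0;0 0 0 0 0 0"}}

```text
time_s: 27.3
tcp_pos: [0.5337, 0.0038, 0.079]
ee_rot: [[-0.197, -0.98, -0.001], [-0.98, 0.197, -0.0], [0.0, 0.001, -1.0]]
wrist_force: [-3.6, 1.6, 4.1]
gripper_width: 0.16
gripper_force: 30.0
```

Emit:
{"api": "play_rows", "payload": {"commands": "-0.03 0.015 -0.05 0 0 0;0 0 -0.05 0 0 0;0 0 -0.05 0 0 0;0 0 -0.05 0 0 0;0 0 0 0 0 0;0 0 0 0 0 0"}}

```text
time_s: 27.9
tcp_pos: [0.5338, 0.0039, 0.0758]
ee_rot: [[-0.196, -0.981, 0.002], [-0.981, 0.196, -0.001], [0.001, -0.002, -1.0]]
wrist_force: [-8.0, -1.1, 19.2]
gripper_width: 0.157
gripper_force: 30.0
```

```bash
python3 - <<'E'
from h import *
s=r.sense();T=np.array(s["tcp_pos"]);print(T.round(4),s["wrist_force"],s["moment"])
zt=.069;th=np.radians(-11.3);R=np.array([[np.cos(th),-np.sin(th)],[np.sin(th),np.cos(th)]])
for n in("top","scene"):
    p,d=shot(n,"7");c=cloud(n,d);H=cv2.cvtColor(p,cv2.COLOR_BGR2HSV);Z=c[...,2]
    b=(d>0)&(H[...,0]>98)&(H[...,0]<128)&(H[...,1]>140)&(abs(Z-zt)<.012)&(np.hypot(c[...,0]-.53,c[...,1])<.13)
    q=c[b];A=np.c_[q[:,:2],np.ones(len(q))];pl=np.linalg.lstsq(A,q[:,2],rcond=None)[0]
    print(n,len(q),"z",np.median(q[:,2]),"exp .069 tilt",pl[:2].round(3)); l=(q[:,:2]-[.5325,-.0045])@R;print(" local x",np.percentile(l[:,0],[.5,99.5]).round(4),"y",np.percentile(l[:,1],[.5,99.5]).round(4))
    u,v=proj(n,[.53,-.02,.07])[0].astype(int);cv2.imwrite(f"/tmp/o{n}.png",cv2.resize(p[v-40:v+40,u-40:u+40],(400,400),interpolation=cv2.INTER_CUBIC))
cv2.imwrite("pics/c7.png",np.hstack([cv2.imread(f"/tmp/o{n}.png") for n in("top","scene")]))
E
```

```text
[0.5338 0.0039 0.0758] [-8.01981075 -1.09986321 19.17644144] [-0.18242297  2.39509871 -0.06878927]
top 342 z 0.06767418387071411 exp .069 tilt [ 0.    -0.007]
 local x [-0.0508  0.047 ] y [-0.0803  0.0765]
scene 482 z 0.06852715669446069 exp .069 tilt [0.009 0.005]
 local x [-0.0531  0.0439] y [-0.0813  0.0733]
```

View pics/c7.png

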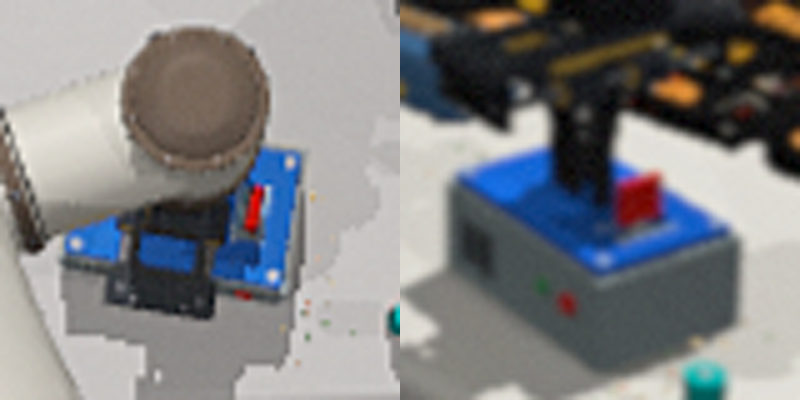

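The cover sits level at the fully pressed height (top about 0.0685 m, 0.069 m expected). The wing stands up through the slot and the handle is still gripped, so I'm handing it in.

```bash
python3 -c "
from station import r
print(r.finish_job())"
```

```text
the job is handed in; nothing more can be done
None
```

The job is handed in: both cells are in the bores, the wing lines up with the white marks, and the cover is pressed fully home with the gripper still holding it. The hand-in returned no verdict.

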